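# Stopper the blue carafe

### The arm

A 6-joint arm with a two-finger parallel gripper is mounted at the origin on a cart in front of the work surface, level with it; the furniture and walls round the work are solid. World frame = base frame: x ahead of the robot, y to its left, z up, the work surface at z = 0. Lengths are in m, angles in degrees, forces in N, time in s.
With the tool pointing down it reaches from about 0.375 to 0.9 m from the base axis. Payload 3.1 kg.
Tool frame: the origin (TCP) lies at the very end of the fingers, on their centre line; the grasp point (between the pads) lies 19 mm behind it; z points along the fingers, y is the line along which they close (so a half turn about z gives the same grasp; the last joint's range is limited). The gripper opens to 87 mm and grips with 3 to 60 N. Pads are 19 mm wide; open, the fingers measure 117 mm over their backs; the gripper's body (75 mm by 190 mm) begins 51 mm behind the grasp point.
Start: joints at [60.476, 30.224, 82.088, -0, 67.689, -10.227], TCP at [0.207, 0.59, 0.223] pointing down, gripper open.
Joint ranges: [-176.69, 176.69], [-43.24, 126.21], [12.49, 139.97], [-82, 262], [0, 151.66], [-163.58, 163.58]. Speed limits (degrees/s): [159.86, 159.86, 180, 180, 180, 180].

### API

Orientations are given as a 3x3 rotation matrix whose columns are the frame's x, y, z axes.
In Python, from rig import readout, cams, bot gives the robot as it stands.
- The arm moves only by the shell command python3 -m inch 'ROWS'. ROWS is JSON, a list of rows, each a list of 5 numbers: the shift along the world's x, y, z in cm, then the turn about the world's z in degrees, then the finger opening in cm, from 0 to 8.7. In form: [[dx, dy, dz, twist, fingers], ...]. A call has 1 to 10 rows; each row is the pose to reach, as a shift and turn from the pose commanded when the call began; what a row does not reach only later rows make up. A row lasts 1/12 s, in which the tool goes at most 41.7 mm and 7.16 degrees, less where a joint would pass 70% of its speed; a pose out of reach is approached as far as the arm can. A call with a gripper value outside its range is refused whole. The fingers move at their own pace and stop on an object; the grip force is fixed at half the most. Time passes only in rows, so rows that repeat a pose let the fingers close. It gives the time, the measured TCP pose, the force, the opening and the grip force at its end, in the units of the state.
- readout.read_state(): the state, without advancing time (a new reading comes with each control period).
- cams.capture(name): name is "scene" or "top"; returns a dict with "image" (480x640x3 uint8, blue, green, red), "intrinsics" (3x3 intrinsics, pixels), "k1" (the pictures are not rectified: a ray, as slopes to the right and down, at radius r is drawn at 1 + k1 r^2 times it, then the intrinsics apply), "xyz" and "rotation" of the camera in the world. Camera axes: x right, y down, z forward; pixel columns grow to the right and rows downward; lengths in m; the calibration is good to about 2 mm. A picture is of the moment at which its call begins. There is no depth.
- bot.hand_in(): hands the job in; it is judged then, once.
The state is a dict: "time_s": time; "joint_positions": joint angles; "qvel": joint speeds; "tau": joint torques, N m; "position": TCP position; "tcp_rot": TCP orientation; "force": force on the tool from outside, world axes, zero at the start; "moment": the same for the moment, N m; "opening": opening from 0.0 (shut) to 1.0 (fully open); "grasp_force": force on a finger pad.
Only numpy, scipy, OpenCV 4.12 (cv2) and the standard library are available. Lean on these libraries where they do the work, as an engineer would, in place of code of your own. Each camera call takes 0.05 s, during which the arm holds its last target. There are 200 camera calls.

### The job

Close the blue carafe on the cafe counter with the cork stopper: pick the stopper up by its wooden knob, and keep hold of it while you lower it well into the carafe's neck, so that it ends with its cap sitting flat on the rim. The white carafe stays open, and both carafes stay standing where they are.

Things in the scene. Friction and masses are not known exactly. Their poses are not given: they have to be found in the camera images.
- stopper: the carafe stopper, standing upright on the counter on the small end of its plug, 78 mm tall. From below: a tapered cork plug, 24 mm across at the foot, 36 mm at 32 mm up; a round red-brown wooden cap 62 mm across and 6 mm thick (from 32 to 38 mm up); a plain round wooden knob 26 mm across and 40 mm tall (from 38 to 78 mm up), to be gripped from above. About 60 g, round about its axis. Origin: centre of the plug's foot; z along the axis, up through the knob.
- blue_carafe: the carafe to be closed: glazed blue, open at the top, 170 mm tall, body 86 mm across and narrowing above 85 mm, loose, about 0.6 kg. Round about its axis. Origin: centre of its underside, z up.
- blue_carafe_mouth (a point): centre of the blue carafe's mouth, level with the rim, 170 mm above its underside, z up. The rim is 58 mm across outside and 50 mm inside; the neck narrows to about 42 mm inside at 14 mm down. It is clear inside for over 100 mm below the rim. With the stopper fully home its cap rests on the rim and the plug's foot lies 32 mm below this point.
- white_carafe: a second carafe of the same shape and size, glazed white, to be left open and alone. Loose. Origin: centre of its underside, z up. The two carafes may have changed places.
Things that resemble listed ones, but are neither listed nor needed, are in the scene too. Of the things shaped like the stopper, the wooden one is meant.

How it is judged:
By the outcome, as a careful person would: the job done as asked, in the order asked, and still so for the second after the job is handed in, with the robot touching nothing.
It also fails if it takes over 38 s, if anything falls off the work surface, if the arm or the gripper's body presses on something with over 40 N, if the wrist force passes 120 N, or if a joint passes its speed limit or range.

## Working session

There is one attempt and no reset: what is moved stays moved. The work goes in short steps, Python scripts to look and compute and a shell command to move; the robot and the scene stay as the last step left them, time stands still between calls to the robot, and variables do not carry over. Pictures are saved under pics/ and viewed, at most 10 in all, crops included, and the job is handed in when it is done.

```bash
mkdir -p pics
cat > h.py <<'E'
import numpy as np, cv2, json
from rig import readout, cams, bot
def snap(n,f):
    c=cams.capture(n); cv2.imwrite(f'pics/{f}.png',c['image']); np.savez(f'pics/{f}.npz',**{k:np.array(v) for k,v in c.items()}); return c
def ray(f,u,v):
    c=np.load(f'pics/{f}.npz'); K=c['intrinsics']; k1=float(c['k1'])
    d=np.array([(u-K[0,2])/K[0,0],(v-K[1,2])/K[1,1]]); s=d.copy()
    for _ in range(30): s=d/(1+k1*(s@s))
    return c['xyz'],c['rotation']@np.array([*s,1.])
def at(f,u,v,z):
    o,d=ray(f,u,v); return (o+d*(z-o[2])/d[2]).round(4)
def proj(f,p):
    c=np.load(f'pics/{f}.npz'); K=c['intrinsics']; q=c['rotation'].T@(np.array(p)-c['xyz']); s=q[:2]/q[2]; s=s*(1+float(c['k1'])*(s@s))
    return (K[:2,:2]@s+K[:2,2]).round(1)
def crop(f,u0,v0,w,h,k,out):
    im=cv2.imread(f'pics/{f}.png')[v0:v0+h,u0:u0+w]; cv2.imwrite(f'pics/{out}.png',cv2.resize(im,None,fx=k,fy=k,interpolation=cv2.INTER_CUBIC))
E
python3 - <<'E'
from h import *
for n in('scene','top'):
    c=snap(n,n+'0'); print(n,c['xyz'],c['rotation'],c['intrinsics'],c['k1'])
s=readout.read_state();print(s['time_s'],s['position'],s['tcp_rot'],s['opening'],s['force'])
E
```

```text
scene [ 5.28829285e-04 -5.47261913e-01  7.89937447e-01] [[ 0.69129727 -0.46099152  0.55641252]
 [-0.72237547 -0.42303203  0.54700784]
 [-0.01678566 -0.78008379 -0.62544986]] [[608.9079218    0.         322.5045756 ]
 [  0.         608.9079218  234.76974905]
 [  0.           0.           1.        ]] -0.09845829904713631
top [0.41107349 0.00580534 1.09321744] [[-0.00780743 -0.99060233  0.13655059]
 [-0.99995292  0.00852099  0.00464187]
 [-0.0057618  -0.13650792 -0.99062222]] [[471.67717033   0.         309.58203336]
 [  0.         471.67717033 234.31424707]
 [  0.           0.           1.        ]] -0.09972968219748736
0.1 [0.20618079 0.58931844 0.22165817] [[-9.43828727e-01  3.30433749e-01 -9.33521185e-04]
 [ 3.30434918e-01  9.43827220e-01 -1.71550198e-03]
 [ 3.14222957e-04 -1.92760804e-03 -9.99998093e-01]] 0.9985300214428346 [-0.11493119 -0.44450299  0.36836164]
```

View pics/scene0.png

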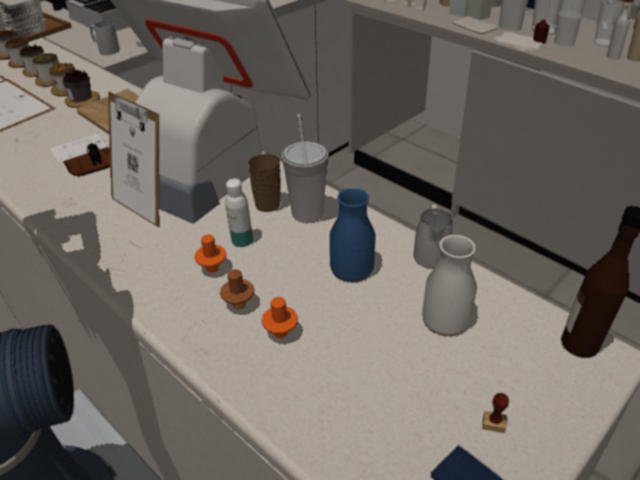

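View pics/top0.png

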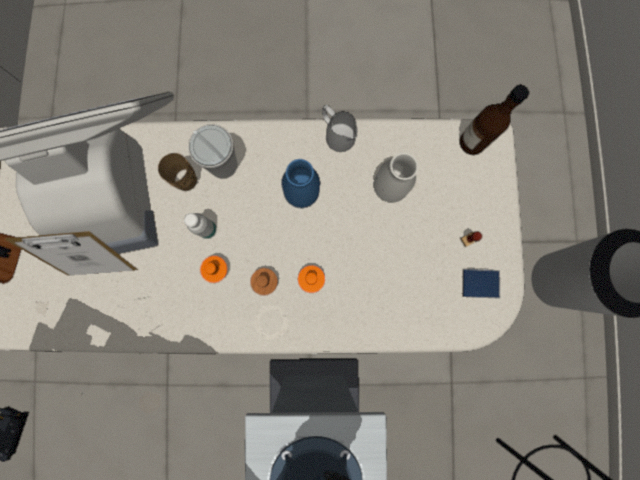

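The scene view shows three stopper shapes: orange at (210,255), brown at (237,288) and orange at (280,318). In the top view they are at (213,268), (264,281) and (312,278). The blue carafe is at scene (352,235), top (300,183), and the white one at scene (450,285), top (396,178). I choose the brown wooden stopper and will check it in one close crop.

Run:
```python
from h import *
im=np.hstack([cv2.resize(cv2.imread('pics/top0.png')[245:305,190:340],None,fx=4,fy=4,interpolation=2)])
im2=cv2.resize(cv2.imread('pics/top0.png')[150:215,270:420],None,fx=4,fy=4,interpolation=2)
cv2.imwrite('pics/c1.png',np.vstack([im,im2]))
im=cv2.resize(cv2.imread('pics/scene0.png')[180:340,190:390],None,fx=3.7,fy=3.7,interpolation=2);cv2.imwrite('pics/c2.png',im)
```

```text
(no output)
```

View pics/c1.png

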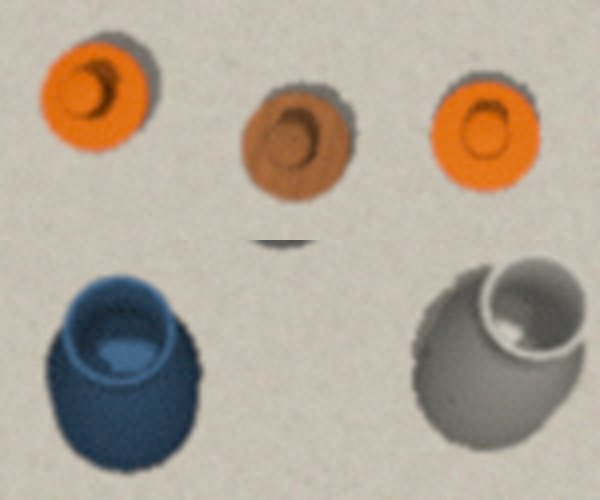

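View pics/c2.png

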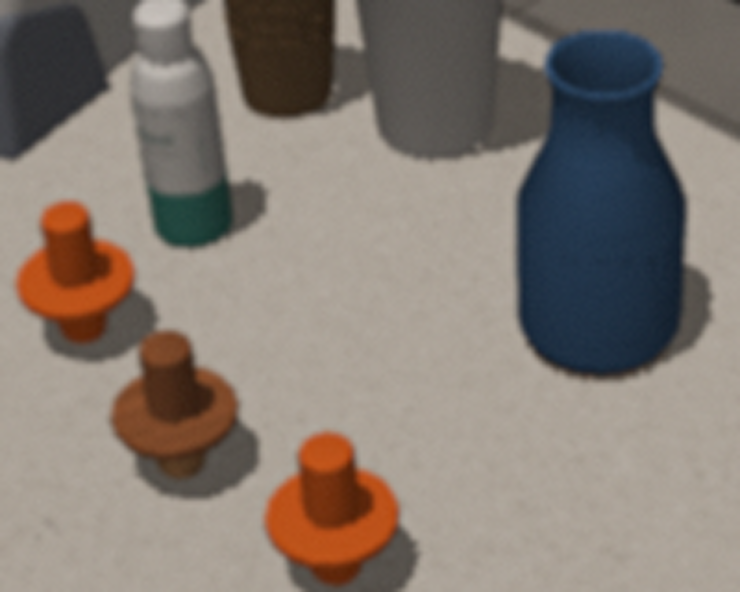

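The crops confirm that the middle stopper is brown wood with a cork plug, and that the outer two are orange plastic. I read the cap at top (264,281), the knob top at scene (235,274), and the blue rim at top (299.4,172.1) and scene (352.9,197.4).

Run:
```python
from h import *
print('cap top',at('top0',263.9,280.9,.037),'scene',at('scene0',236.8,290.4,.037))
print('knob top',at('top0',261.7,281,.078),'scene',at('scene0',234.8,273.6,.078))
print('rim',at('top0',299.4,172.1,.17),at('scene0',352.9,197.4,.17))
print('orange L cap',at('top0',213.6,268.6,.037),'R',at('top0',311,278.6,.037))
print('white rim',at('top0',403,166.4,.17),'bottle',at('top0',194,219,.13))
```

```text
cap top [0.4524 0.1137 0.037 ] scene [0.4522 0.1142 0.037 ]
knob top [0.4506 0.1143 0.078 ] scene [0.4524 0.1132 0.078 ]
rim [0.6651 0.0297 0.17  ] [0.6643 0.0282 0.17  ]
orange L cap [0.4806 0.2274 0.037 ] R [0.4568 0.0084 0.037 ]
white rim [ 0.6756 -0.1802  0.17  ] bottle [0.5782 0.2512 0.13  ]
```

Both cameras agree to within 2 mm: stopper at (0.452, 0.114), blue mouth at (0.665, 0.029). I'll move above the stopper, keeping the tool yaw.

```bash
python3 -m inch '[[1.75,-3.4,0,0,6],[3.5,-6.8,0,0,6],[5.25,-10.2,0,0,6],[7,-13.6,0,0,6],[8.75,-17,0,0,6],[10.5,-20.4,0,0,6],[12.25,-23.8,0,0,6],[14,-27.2,0,0,6],[15.75,-30.6,0,0,6],[17.5,-34,0,0,6]]'
python3 -m inch '[[1.75,-3.4,-1,0,6],[3.5,-6.8,-2,0,6],[5,-10,-4,0,6],[6.2,-12.4,-6,0,6],[6.8,-13.4,-8,0,6],[7,-13.6,-9.5,0,6],[7,-13.6,-10,0,6],[7,-13.6,-10,0,6],[7,-13.6,-10,0,6]]'
python3 - <<'E'
from h import *
snap('scene','s1');snap('top','t1');s=readout.read_state();print(s['position'],s['opening'],s['force'],s['time_s'])
a=cv2.imread('pics/s1.png')[180:340,150:350];b=cv2.imread('pics/t1.png')[200:360,180:380]
cv2.imwrite('pics/c3.png',cv2.resize(np.hstack([a,b]),None,fx=2,fy=2,interpolation=2))
E
```

```text
time_s: 0.93
position: [0.3817, 0.2481, 0.2224]
tcp_rot: [[-0.944, 0.33, -0.0], [0.33, 0.944, -0.0], [0.0, -0.0, -1.0]]
force: [1.5, 0.6, 0.1]
opening: 0.689
grasp_force: 0.0
time_s: 1.68
position: [0.4511, 0.1143, 0.1226]
tcp_rot: [[-0.944, 0.33, -0.001], [0.33, 0.944, 0.0], [0.001, -0.0, -1.0]]
force: [-0.0, 0.0, 0.2]
opening: 0.689
grasp_force: 0.0
[0.45170706 0.11449114 0.12337924] 0.689318279208874 [-0.10597124 -0.3383714  -0.04195175] 1.7833
```

View pics/c3.png

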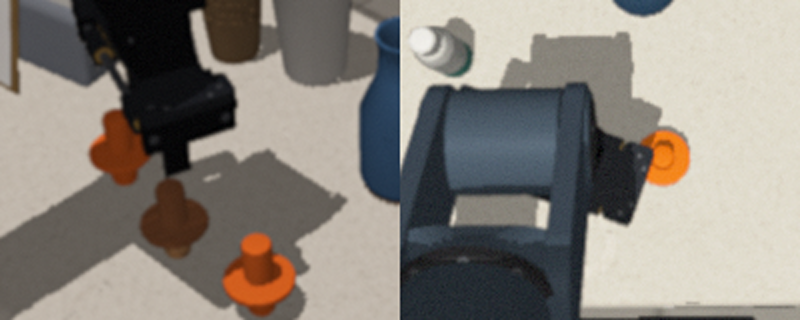

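The gripper hangs straight over the brown stopper, with the fingers just above its knob at crop (172,190), and it is clear of the orange ones. Next I descend, grip and lift a little.

```bash
python3 -m inch '[[0,0,-1.5,0,6],[0,0,-3,0,6],[0,0,-4.5,0,6],[0,0,-6,0,6],[0,0,-7,0,6],[0,0,-7.7,0,6],[0,0,-7.7,0,6],[0,0,-7.7,0,6]]'
python3 -m inch '[[0,0,0,0,4],[0,0,0,0,3],[0,0,0,0,1.5],[0,0,0,0,1.5],[0,0,0,0,1.5],[0,0,0,0,1.5],[0,0,0,0,1.5],[0,0,0,0,1.5]]'
```

```text
time_s: 2.45
position: [0.4518, 0.1142, 0.046]
tcp_rot: [[-0.944, 0.33, 0.001], [0.33, 0.944, -0.0], [-0.001, 0.0, -1.0]]
force: [-0.1, 0.1, 0.8]
opening: 0.687
grasp_force: 0.0
time_s: 3.12
position: [0.4516, 0.1139, 0.0456]
tcp_rot: [[-0.944, 0.331, 0.0], [0.331, 0.944, 0.0], [-0.0, 0.0, -1.0]]
force: [-0.3, 0.6, 1.9]
opening: 0.29
grasp_force: 30.0
```

Gripped at 25 mm opening, which fits the 26 mm knob. Next I lift it and carry it to about 4 cm short of the mouth, then look.

```bash
python3 -m inch '[[0,0,1,0,1.5],[0,0,3,0,1.5],[0,0,5.5,0,1.5],[0,0,8,0,1.5],[0,0,11,0,1.5],[0,0,14,0,1.5],[0,0,17,0,1.5],[0,0,19.5,0,1.5],[0,0,21.5,0,1.5],[0,0,22,0,1.5]]'
python3 -m inch '[[1.5,-0.6,0,0,1.5],[4,-1.6,0,0,1.5],[6.5,-2.6,0,0,1.5],[9,-3.6,0,0,1.5],[11.5,-4.6,0,0,1.5],[14,-5.6,0,0,1.5],[16,-6.4,0,0,1.5],[17,-6.8,0,0,1.5],[17.3,-7,0,0,1.5],[17.3,-7,0,0,1.5]]'
python3 -m inch '[[1.5,-0.6,0,0,1.5],[3,-1.2,0,0,1.5],[4,-1.5,0,0,1.5],[4,-1.5,0,0,1.5],[4,-1.5,0,0,1.5]]'
python3 - <<'E'
from h import *
snap('scene','s2');s=readout.read_state();p=s['position'];print(p,s['opening'],s['force'],s['time_s'])
crop('s2',290,100,160,150,4,'c4')
print('expect cap',proj('s2',[p[0],p[1],p[2]-.0456+.038]),'foot',proj('s2',[p[0],p[1],p[2]-.0456]),'mouth',proj('s2',[.6647,.029,.17]))
E
```

```text
time_s: 3.95
position: [0.4531, 0.114, 0.2686]
tcp_rot: [[-0.944, 0.33, 0.007], [0.33, 0.944, 0.0], [-0.006, 0.002, -1.0]]
force: [0.2, -1.0, 0.3]
opening: 0.287
grasp_force: 30.0
time_s: 4.78
position: [0.6242, 0.0434, 0.2635]
tcp_rot: [[-0.944, 0.331, -0.003], [0.331, 0.944, 0.0], [0.003, -0.001, -1.0]]
force: [0.1, -0.2, 0.4]
opening: 0.287
grasp_force: 30.0
time_s: 5.2
position: [0.6631, 0.0294, 0.2647]
tcp_rot: [[-0.944, 0.33, -0.003], [0.33, 0.944, 0.001], [0.003, -0.0, -1.0]]
force: [0.7, 0.2, -0.1]
opening: 0.284
grasp_force: 30.0
[0.66281519 0.02957445 0.26487774] 0.2922235652721275 [ 0.02011643  0.42628302 -1.99816304] 5.25
expect cap [352.4 154.8] foot [352.1 173.9] mouth [352.7 197.1]
```

View pics/c4.png

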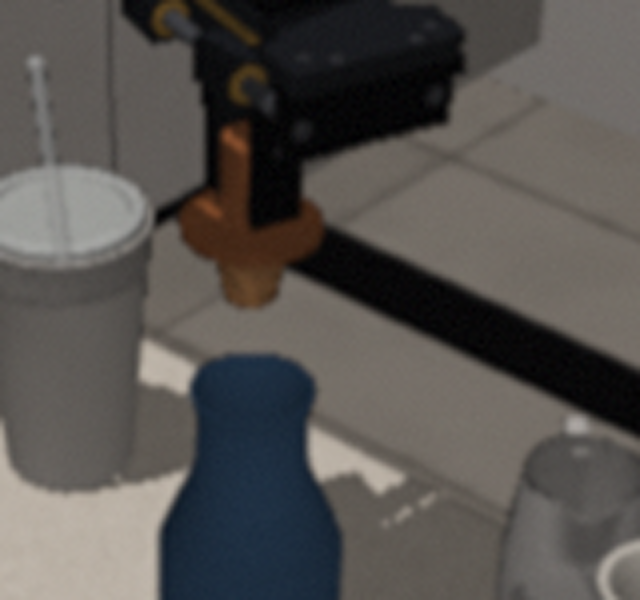

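The stopper hangs upright, its foot at scene (352,174) as predicted, over the blue rim centred near (353,196). I'll correct x by +2 mm and lower.

```bash
python3 -m inch '[[0.2,0,-1,0,1.5],[0.2,0,-2.5,0,1.5],[0.2,0,-4,0,1.5],[0.2,0,-5,0,1.5],[0.2,0,-6,0,1.5],[0.2,0,-6.8,0,1.5],[0.2,0,-7.4,0,1.5],[0.2,0,-7.7,0,1.5],[0.2,0,-7.7,0,1.5],[0.2,0,-7.7,0,1.5]]'
python3 -m inch '[[0,0,-0.2,0,1.5],[0,0,-0.4,0,1.5],[0,0,-0.4,0,1.5],[0,0,-0.4,0,1.5]]'
```

```text
time_s: 6.08
position: [0.6668, 0.0288, 0.1888]
tcp_rot: [[-0.944, 0.33, 0.001], [0.33, 0.944, -0.0], [-0.001, 0.0, -1.0]]
force: [-0.5, -0.1, -0.6]
opening: 0.291
grasp_force: 30.0
time_s: 6.42
position: [0.6665, 0.0289, 0.1846]
tcp_rot: [[-0.944, 0.33, 0.0], [0.33, 0.944, -0.0], [-0.0, -0.0, -1.0]]
force: [0.2, -0.2, -0.7]
opening: 0.287
grasp_force: 30.0
```

```bash
python3 -m inch '[[-0.1,0,-0.1,0,1.5],[-0.1,0,-0.1,0,1.5],[-0.1,0,-0.1,0,1.5]]'; python3 -m inch '[[0,0,-0.1,0,1.5],[0,0,-0.1,0,1.5],[0,0,-0.1,0,1.5]]'
python3 - <<'E'
from h import *
snap('scene','s3');crop('s3',290,100,160,150,4,'c5')
E
```

```text
time_s: 6.67
position: [0.6659, 0.0288, 0.1839]
tcp_rot: [[-0.944, 0.331, 0.001], [0.331, 0.944, -0.0], [-0.001, 0.0, -1.0]]
force: [-0.2, 0.8, 0.3]
opening: 0.292
grasp_force: 30.0
time_s: 6.92
position: [0.666, 0.0288, 0.1838]
tcp_rot: [[-0.944, 0.33, 0.002], [0.33, 0.944, -0.0], [-0.002, 0.0, -1.0]]
force: [-1.8, -0.3, 6.1]
opening: 0.288
grasp_force: 30.0
```

View pics/c5.png

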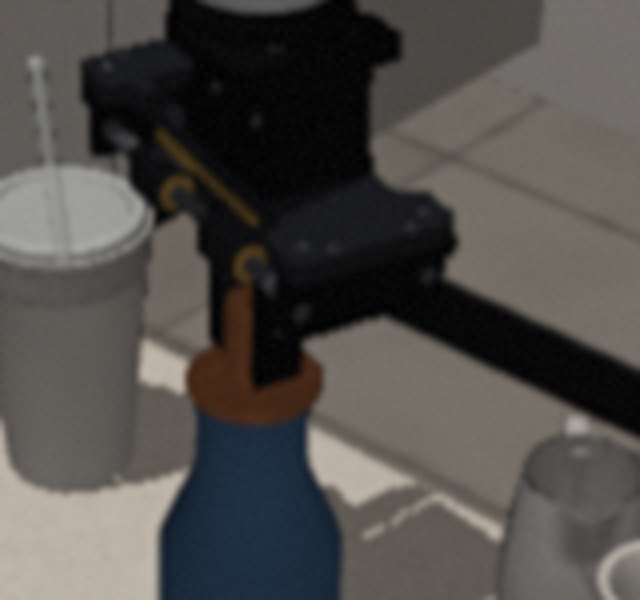

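The cap (crop (254,382)) sits flat on the blue rim, and contact is 6 N at the predicted height of 0.184 m. I'll release gently and retreat upward.

```bash
python3 -m inch '[[0,0,0.1,0,1.5],[0,0,0.1,0,2.8],[0,0,0.1,0,3.5],[0,0,0.1,0,4.5],[0,0,0.1,0,5.5],[0,0,0.1,0,6],[0,0,0.1,0,6],[0,0,0.1,0,6]]'
python3 -m inch '[[0,0,1,0,6],[0,0,2,0,6],[0,0,3.5,0,6],[0,0,5,0,6],[0,0,6.5,0,6],[0,0,8,0,6],[0,0,9.5,0,6],[0,0,11,0,6],[0,0,12,0,6],[0,0,12,0,6]]'
python3 - <<'E'
from h import *
snap('scene','s4');crop('s4',290,100,200,150,4,'c6')
print(proj('s4',[.6655,.029,.208]),proj('s4',[.6655,.029,.248]))
E
```

```text
time_s: 7.63
position: [0.6654, 0.0289, 0.1834]
tcp_rot: [[-0.944, 0.33, -0.0], [0.33, 0.944, -0.0], [0.0, -0.0, -1.0]]
force: [0.4, 0.0, -0.1]
opening: 0.65
grasp_force: 0.0
time_s: 8.47
position: [0.6672, 0.0287, 0.3077]
tcp_rot: [[-0.944, 0.33, 0.007], [0.33, 0.944, -0.001], [-0.007, 0.002, -1.0]]
force: [0.2, -0.1, 1.3]
opening: 0.685
grasp_force: 0.0
[353.3 178.9] [353.7 159.1]
```

View pics/c6.png

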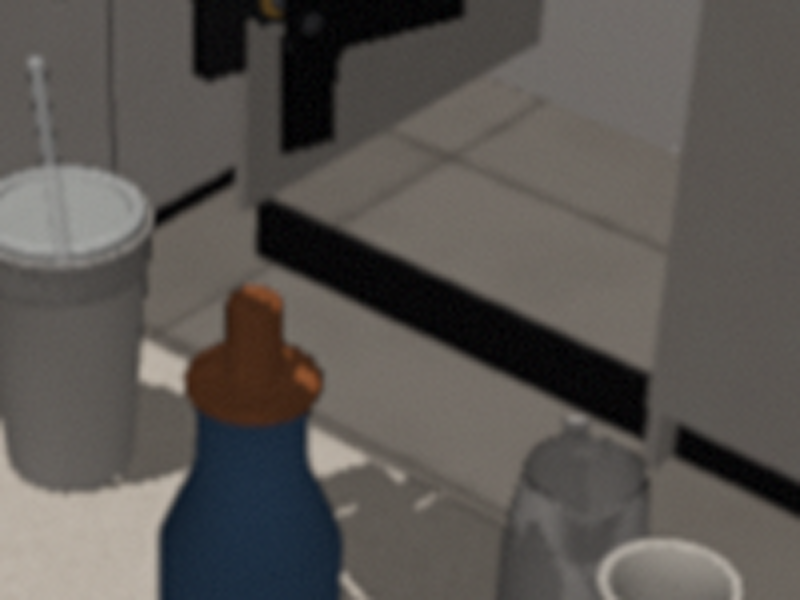

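The stopper stands upright with its cap flat on the blue rim. The carafe hasn't moved, the white one is open, and the gripper is clear.

```bash
python3 -c "
from rig import bot; print(bot.hand_in())"
```

```text
the job is handed in; nothing more can be done
None
```

The cork stopper is seated in the blue carafe with its cap flat on the rim, the white carafe is open and untouched, and the job was handed in at about 8.5 s.

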